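# Count to the third road and park the pink tram

## Robot

A 6-joint arm with a two-finger parallel gripper is mounted at the origin on the work surface. World frame = base frame: x ahead of the robot, y to its left, z up, the work surface at z = 0. Lengths are in mm, angles in rad, forces in N, time in s.
With the tool pointing down it reaches from about 350 to 975 mm from the base axis. Payload 7.1 kg.
Tool frame: the origin (TCP) lies at the very end of the fingers, on their centre line; the grasp point (between the pads) lies 19 mm behind it; x points along the fingers, z is the direction in which the jaws open and shut, and the axes are right-handed (so a half turn about x gives the same grasp; the last joint's range is limited). The gripper opens to 88 mm and grips with 3 to 60 N. Pads are 20 mm wide; open, the fingers measure 115 mm over their backs; the gripper's body (75 mm by 178 mm) begins 61 mm behind the grasp point.
Start: joints at [1.192, 0.423, 1.63, -0, 1.089, -0.019], TCP at [220.022, 584.974, 222.675] pointing down, gripper open.
Joint ranges: [-3, 3], [-0.9, 2.11], [0.09, 2.58], [-1.31, 4.45], [0.11, 2.69], [-2.54, 2.54]. Speed limits (rad/s): [2.39, 2.39, 3.01, 3.14, 3.14, 3.14].

## Interface

Orientations are given as a rotation vector (axis times angle).
In Python, from workcell import * gives the robot as it stands.
- The arm moves only by the shell command python3 -m crank 'ROWS'. ROWS is JSON, a list of rows, each a list of 3 entries, a list of its own where there are three numbers: the shift along the tool's x, y, z in cm, then the turn, a rotation vector about the tool's x, y, z in degrees, then the finger opening in cm, from 0 to 8.78. In form: [[[dx, dy, dz], [rx, ry, rz], claw], ...]. A call has 1 to 5 rows; each row shifts and turns the commanded pose from where the row before left it, along the tool's axes as they then stand; what a row does not reach is not made up. A row lasts 1/8 s, in which the tool goes at most 62.5 mm and 10.7 degrees, less where a joint would pass 70% of its speed; a pose out of reach is approached as far as the arm can. A call with a gripper value outside its range is refused whole. The fingers move at their own pace and stop on an object; the grip force is fixed at half the most. Time passes only in rows, so rows that do not move let the fingers close. It gives the time, the measured TCP pose, the force and the opening at its end, in the units of the state.
- get_obs(): the state, without advancing time (a new reading comes with each control period).
- get_image(name): name is "scene" or "top" or "wrist"; returns a dict with "pixels" (400x640x3 uint8, red, green, blue), "mtx" (3x3 intrinsics, pixels), "view" (4x4, takes a point from world to camera coordinates). Camera axes: x right, y down, z forward; pixel columns grow to the right and rows downward; lengths in mm; the calibration is good to about 2 mm. A picture is of the moment at which its call begins. There is no depth.
- close_job(): hands the job in, once; it reports no verdict.
The state is a dict: "t": time; "qpos": joint angles; "qvel": joint speeds; "joint_torque": joint torques, N m; "ee_pos": TCP position; "orientation": TCP orientation; "ft_force": force on the tool from outside, world axes, zero at the start; "moment": the same for the moment, N m; "width": finger opening in mm.
Only numpy, scipy, OpenCV 4.12 (cv2) and the standard library are available. Lean on these libraries where they do the work, as an engineer would, in place of code of your own. Each camera call takes 0.05 s, during which the arm holds its last target.

## Task

Count along the wooden tram depot as you would for the children: starting at the end beside the green footbridge, run a fingertip along its top front rail over the first, second and third gaps (a gap with a wagon in it counts too) without leaving the rail, and stop at the third. Then push the pink tram along the board into that third gap until its nose is against the beam at the back. Only push it, never lift or tip it, and leave the wagons, the tracks, the footbridge and the cattle ramp where they are.

Things in the scene. Friction and masses are not known exactly. Their poses are not given: they have to be found in the camera images.
- depot: Beech tram depot, fixed on the train board (board top at z = 18 mm): six equal parallel gaps side by side, open at the front and above, without floor or step. Origin: on the board under the middle of the front rail. x points into the gaps (the way the tram goes in), y along the row, z up. Gap middles at y = +-31, +-93, +-155 mm: the third gap from the footbridge is the 31 mm one on the footbridge's side.
- portal_rail: Front rail of the depot: level brown wooden bar 16 mm wide (x), 388 mm long (y), 12 mm thick, rigid and fixed. Origin mid-underside, 56 mm above the board; top 68 mm above the board. Axes as the depot's. It lies on seven round posts 10 mm across, 62 mm apart, at y = 0, +-62, +-124, +-186 mm; a gap is 52 mm clear between posts.
- back_beam (a point): Point on the board in the middle of the front face of the depot's back beam, at depot x = 84 mm, y = 0 (axes as the depot's). The beam, 30 mm high, closes all six gaps at the back. From each post a partition wall 8 mm thick and 30 mm high runs back to the beam (54 mm clear between walls).
- tram: Pink wooden tram, cream roof: 100 mm long (x, nose to +x, alike at both ends), 42 wide (y), 50 high, about 0.2 kg. Origin: centre of its underside. Loose, in front of the depot, nose roughly towards it; its wheels do not turn: it slides on the board, sideways too. Home, nose on the beam, its origin is at depot x = 34 mm and its tail stands 8 mm out in front of the rail.
- footbridge: Small green lacquered arched footbridge with handrails, 135 mm long (x), 50 mm wide (y), 65 mm high, loose, beside one end of the depot (either end; the cattle ramp is beside the other). It marks the end from which to count. Origin: centre of its underside, on the board.
- cattle_ramp: Natural-wood cattle ramp with plank sides, 135 mm long, 52 mm wide, 60 mm high, loose, beside the other end of the depot. Origin: centre of its underside, on the board.
- wagon_blue: Blue open wagon with a log load, 72 mm long, 40 mm wide, 38 mm high, loose, parked in a gap of the depot (never in the third from the footbridge). Origin: centre of its underside.
- wagon_ochre: Ochre tank wagon, 72 mm long, 40 mm wide, 42 mm high, loose, parked in another gap. Origin: centre of its underside.
- track_a: Straight beech track, 144 mm long plus an 18 mm peg at its +x end, 40 mm wide, 12 mm thick, lying loose on the board in front of the depot on the +y side. Origin: centre of its underside.
- track_b: The other straight beech track, the same size, on the -y side. Origin: centre of its underside.

How it is judged:
By the outcome, as a careful person would: the job done as asked, in the order asked, and still so for the second after the job is handed in, with the robot touching nothing.
It also fails if it takes over 64 s, if anything falls off the work surface, if the arm or the gripper's body presses on something with over 40 N, if the wrist force passes 120 N, or if a joint passes its speed limit or range.

## Working session

There is one attempt and no reset: what is moved stays moved. The work goes in short steps, Python scripts to look and compute and a shell command to move; the robot and the scene stay as the last step left them, time stands still between calls to the robot, and variables do not carry over. Pictures are saved under pics/ and viewed, and the job is handed in when it is done.

```bash
ls; mkdir -p pics; python3 - <<'E'
from workcell import *
import cv2
o=get_obs();print(o)
for n in("top","scene","wrist"):
    i=get_image(n);cv2.imwrite(f"pics/{n}0.png",i["pixels"][...,::-1]);print(n,i["mtx"].tolist(),i["view"].tolist())
E
```

```text
pics
{'t': 0.0, 'qpos': array([ 1.19198370e+00,  4.23829983e-01,  1.63070011e+00,  2.61113541e-05,
        1.08860530e+00, -1.90034945e-02]), 'qvel': array([-0.00057535,  0.00177054,  0.0006167 ,  0.00101505, -0.00063464,
        0.00101454]), 'joint_torque': array([-1.89569248e-03, -5.44590175e+01, -2.73678982e+01,  6.42907410e-02,
        2.23574118e-02, -7.05519483e-05]), 'ee_pos': array([219.82157697, 584.46215739, 221.90451264]), 'orientation': array([-0.94105414,  1.35954247,  0.9396753 ]), 'ft_force': array([-0.20829184, -0.32833913,  0.9353094 ]), 'moment': array([ 0.02052576, -0.00076926,  0.01119776]), 'width': 87.4002291582831}
top [[393.7501800985621, 0.0, 315.65436293515427], [0.0, 393.7501800985621, 192.9682848673515], [0.0, 0.0, 1.0]] [[0.07792307135298046, -0.9969454747556006, 0.005264533716104986, -32.72431635607951], [-0.9729931309536926, -0.07719967939624464, -0.21754212607687465, 605.5846378629494], [0.2172840584761066, 0.011829195469123113, -0.9760367349985888, 713.601332735397], [0.0, 0.0, 0.0, 1.0]]
scene [[410.5649039191417, 0.0, 318.55675194325096], [0.0, 410.5649039191417, 200.59700895266133], [0.0, 0.0, 1.0]] [[0.8587206207691676, 0.5119420406847164, -0.022676914370875156, -507.4761662784411], [0.27694048202434124, -0.5008578692603763, -0.8200276606408352, -94.5393595588617], [-0.43116454501957996, 0.6978945061966915, -0.5718744559241434, 1295.7958396433116], [0.0, 0.0, 0.0, 1.0]]
wrist [[277.98531732987584, 0.0, 320.653997486894], [0.0, 277.98531732987584, 194.8241589540273], [0.0, 0.0, 1.0]] [[0.35169093050551975, 0.9361150833086036, -0.0014283564997691607, -624.3145232761127], [0.8925032340823368, -0.3348452219961319, 0.30218645644524367, -37.328807214089785], [0.28240302150071583, -0.1075510488488598, -0.9532477670253304, 391.0818499276066], [0.0, 0.0, 0.0, 1.0]]
```

View pics/top0.png

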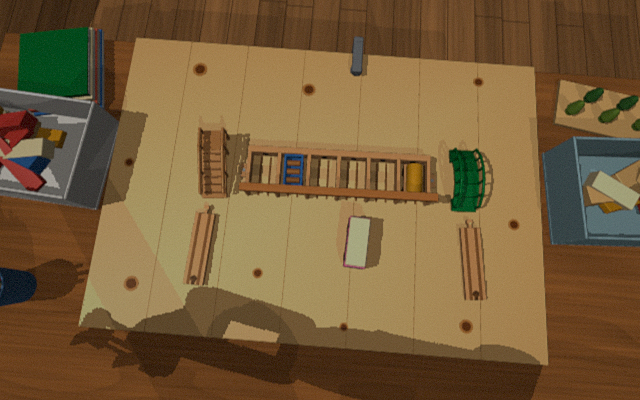

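View pics/scene0.png

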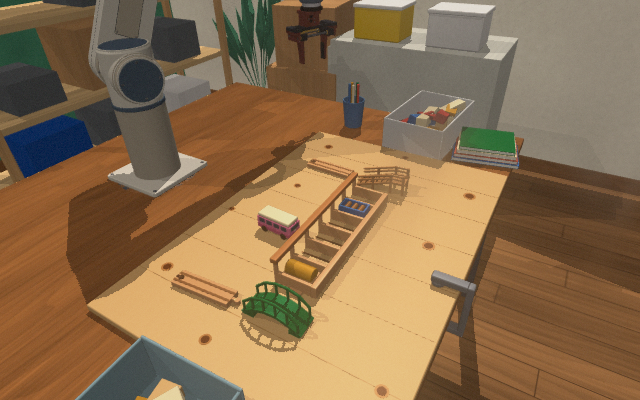

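View pics/wrist0.png

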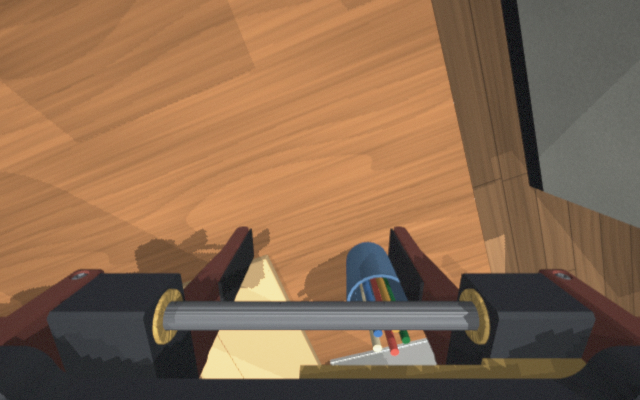

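The top view shows the depot rail running from about (243,190) to (436,197), with the footbridge at the right end (468,180), which is −y. The tram is at (357,242), the blue wagon at (292,170), the ochre wagon at (414,178) and the cattle ramp at the left. I'll zoom in to measure.

```bash
python3 - <<'E'
import cv2
a=cv2.imread("pics/top0.png");c=a[130:310,180:500];cv2.imwrite("pics/c1.png",cv2.resize(c[:80,50:250],None,fx=4,fy=4,interpolation=cv2.INTER_CUBIC))
cv2.imwrite("pics/c2.png",cv2.resize(a[200:280,320:400],None,fx=7,fy=7,interpolation=cv2.INTER_CUBIC))
b=cv2.imread("pics/scene0.png");cv2.imwrite("pics/c3.png",cv2.resize(b[160:340,240:420],None,fx=3.3,fy=3.3,interpolation=cv2.INTER_CUBIC))
E
```

```text
(no output)
```

View pics/c1.png

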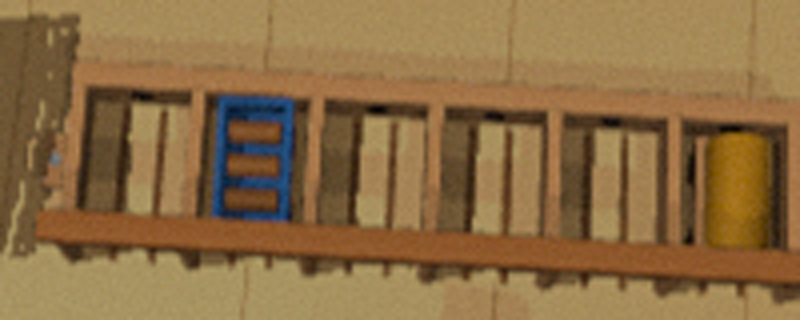

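View pics/c2.png

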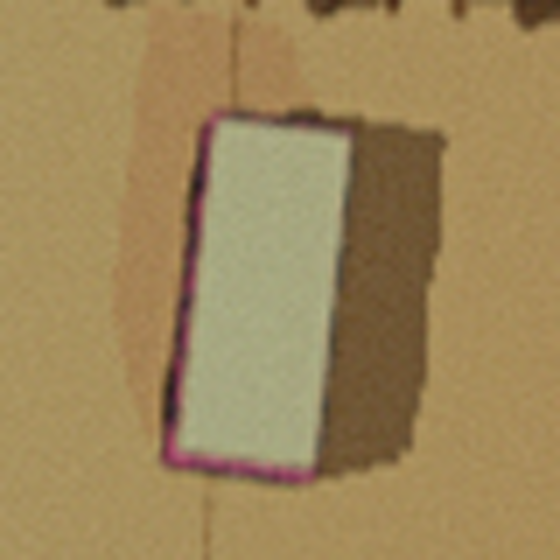

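View pics/c3.png

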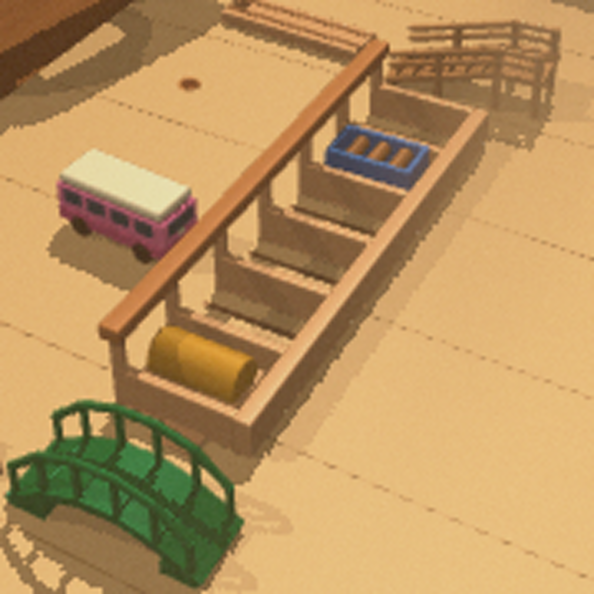

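```bash
python3 - <<'E'
import cv2
a=cv2.imread("pics/top0.png")
cv2.imwrite("pics/c4.png",cv2.resize(a[170:220,400:500],None,fx=8,fy=8,interpolation=cv2.INTER_CUBIC))
cv2.imwrite("pics/c5.png",cv2.resize(a[150:220,225:325],None,fx=8,fy=8,interpolation=cv2.INTER_CUBIC))
E
```

```text
(no output)
```

View pics/c4.png

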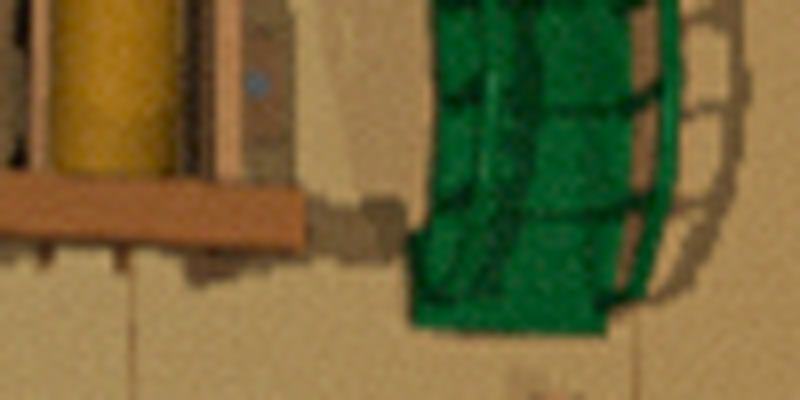

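View pics/c5.png

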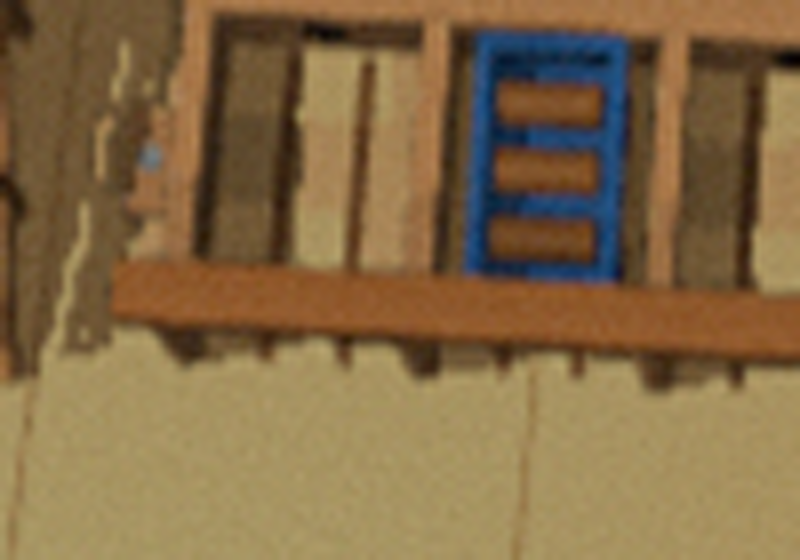

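```bash
cat > h.py <<'E'
import numpy as np, cv2
from workcell import *
def ray(im,uv,z):
    R=im["view"][:3,:3];t=im["view"][:3,3];C=-R.T@t
    d=R.T@np.linalg.inv(im["mtx"])@np.array([uv[0],uv[1],1.]);return C+d*(z-C[2])/d[2]
def proj(im,P):
    P=np.atleast_2d(P)@im["view"][:3,:3].T+im["view"][:3,3];q=P@im["mtx"].T;return q[:,:2]/q[:,2:]
def tool(o=None):
    o=o or get_obs();return o["ee_pos"],cv2.Rodrigues(o["orientation"])[0]
E
python3 - <<'E'
from h import *
im=get_image("top");V=im["view"];print("C",-V[:3,:3].T@V[:3,3])
L=[(239.1,182.75),(239,189.2),(438.1,193.2),(438,201)]
P=[ray(im,p,86) for p in L]
for p in P:print(p)
print(np.linalg.norm(P[0]-P[2]))
# tram roof corners z=68
r=lambda x,y:(320+x/7,200+y/7)
for p in [(212,118),(352,128),(318,468),(176,455)]: print("roof",ray(im,r(*p),68))
im=get_image("scene")
s=lambda x,y:(240+x/3.3,160+y/3.3)
for p in [(100,328),(118,333),(378,42),(388,45)]: print("rail",ray(im,s(*p),86))
E
```

```text
C [436.72547838   5.68525113 828.4135628 ]
[610.5062186 164.3933624  86.       ]
[597.71908697 163.04291247  86.        ]
[ 620.2807387  -221.51905687   86.        ]
[ 604.83833431 -221.48633636   86.        ]
386.0361855938581
roof [563.7000018  -56.25272586  68.        ]
roof [563.96189535 -95.35824007  68.        ]
roof [470.06067392 -90.6070515   68.        ]
roof [470.51576904 -51.94351345  68.        ]
rail [ 614.7551166  -225.33059219   86.        ]
rail [ 626.90970652 -223.51754172   86.        ]
rail [611.40800147 156.54176213  86.        ]
rail [620.53178726 156.21193595  86.        ]
```

```bash
cat > ov.py <<'E'
from h import *
import sys
def box(x0,x1,y0,y1,z0,z1): return np.array([[x,y,z] for z in(z0,z1) for x,y in((x0,y0),(x1,y0),(x1,y1),(x0,y1))],float)
ED=[(0,1),(1,2),(2,3),(3,0),(4,5),(5,6),(6,7),(7,4),(0,4),(1,5),(2,6),(3,7)]
def place(b,pose):
    x,y,a=pose;c,s=np.cos(a),np.sin(a);q=b.copy();q[:,0]=x+c*b[:,0]-s*b[:,1];q[:,1]=y+s*b[:,0]+c*b[:,1];return q
def draw(name,items,crop,k,out):
    im=get_image(name);u0,v0,u1,v1=crop
    a=cv2.resize(im["pixels"][v0:v1,u0:u1,::-1],None,fx=k,fy=k,interpolation=cv2.INTER_CUBIC)
    for b,col in items:
        p=(proj(im,b)-[u0-.5,v0-.5])*k
        for i,j in ED: cv2.line(a,tuple(np.int32(p[i]*16)),tuple(np.int32(p[j]*16)),col,1,cv2.LINE_AA,4)
    cv2.imwrite(out,a)
def show(dep,tram,tag):
    its=[(place(box(-8,8,-194,194,74,86),dep),(255,0,0)),(place(box(84,92,-190,190,18,48),dep),(255,255,0)),(place(box(-50,50,-21,21,18,68),tram),(0,0,255))]
    draw("top",its,(230,140,450,280),3.6,f"pics/top_{tag}.png");draw("scene",its,(240,160,420,320),3.6,f"pics/sc_{tag}.png")
E
python3 - <<'E'
from ov import *
show((608,-31,-0.0245),(518,-73.5,-0.045+0.0),"a")
im=get_image("top")["pixels"];hsv=cv2.cvtColor(im,cv2.COLOR_RGB2HSV)
for p in [(186,300),(196,400),(165,300),(156,300),(220,300)]:print(p,hsv[p])
E
```

```text
(186, 300) [ 15 176 145]
(196, 400) [ 13 174 141]
(165, 300) [113 126  81]
(156, 300) [105 178  96]
(220, 300) [ 21 111 167]
```

View pics/top_a.png

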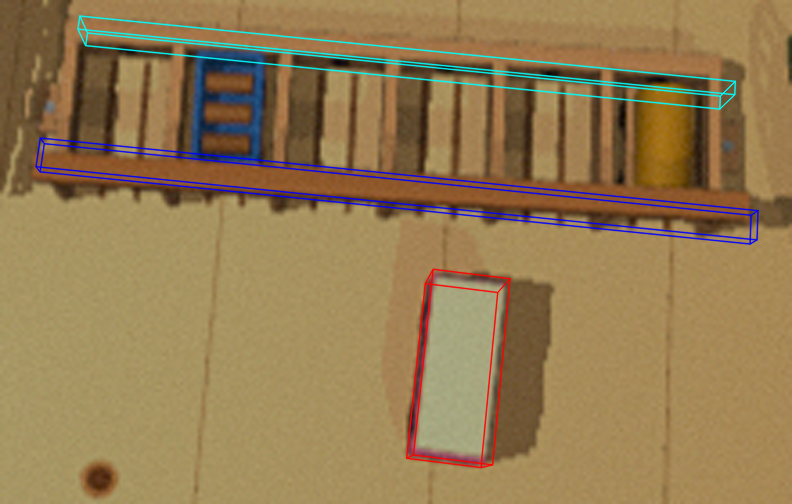

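View pics/sc_a.png

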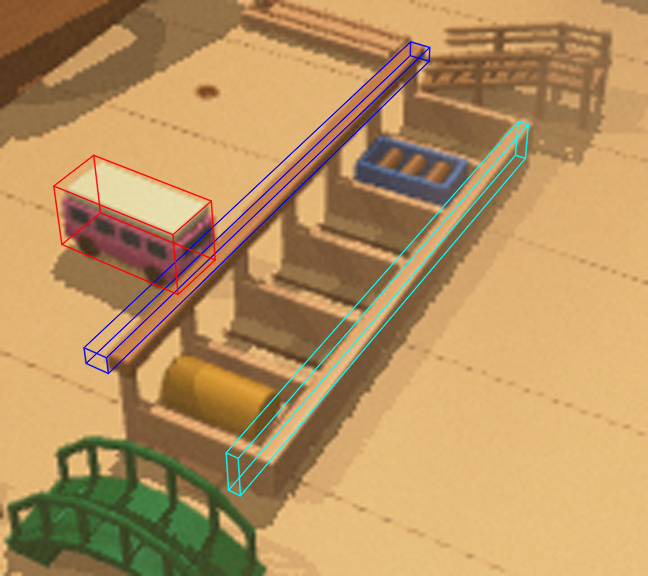

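```bash
python3 - <<'E'
from ov import *
show((607.5,-31,0.025),(518,-74,-0.046),"b")
E
```

```text
(no output)
```

View pics/top_b.png

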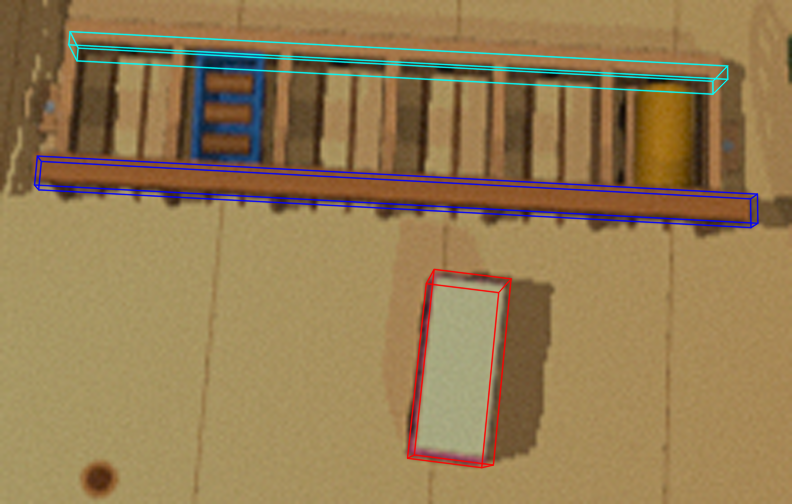

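View pics/sc_b.png

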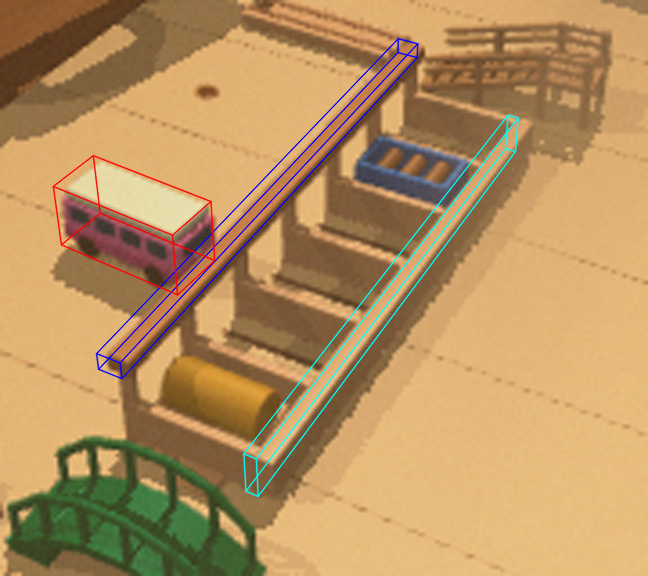

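```bash
python3 - <<'E'
from ov import *
show((611,-30.5,0.025),(519.5,-74,-0.046),"c")
E
```

```text
(no output)
```

View pics/top_c.png

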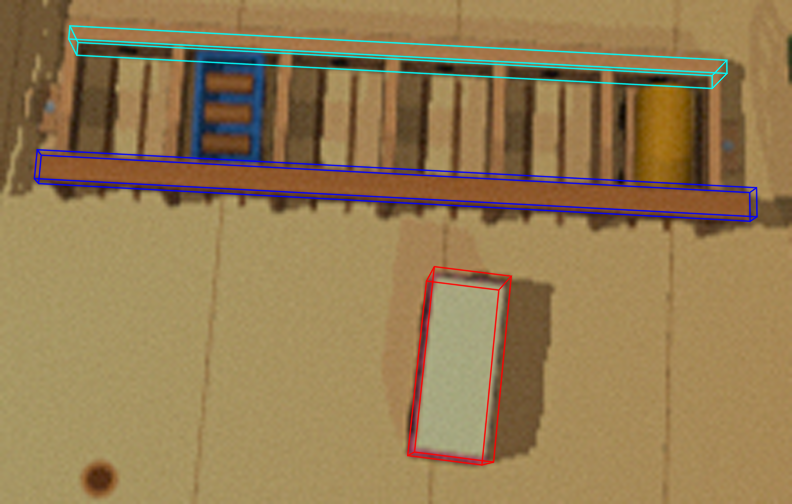

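View pics/sc_c.png

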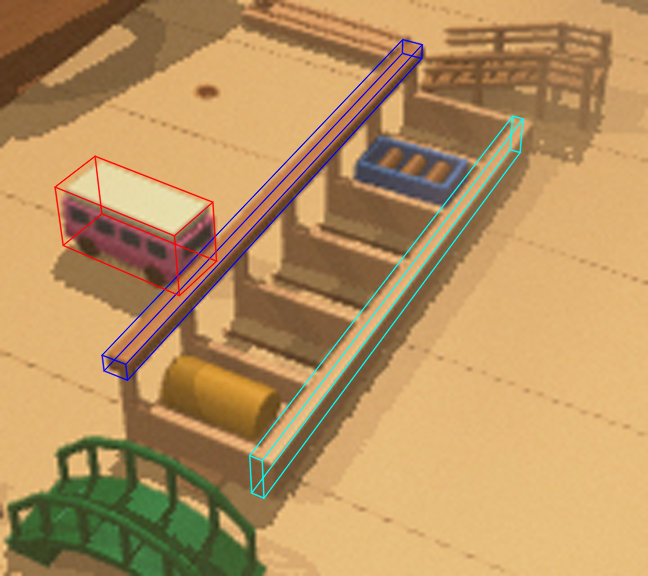

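```bash
cat >> h.py <<'E'
DX,DY,DA=611,-29.3,0.025
def dep2w(x,y,z): c,s=np.cos(DA),np.sin(DA);return np.array([DX+c*x-s*y,DY+s*x+c*y,z+18])
def goto(P,yaw):
    """delta in tool axes (cm) to world point; turn about tool axes (deg) to: x down, jaw z at world heading yaw"""
    p,R=tool()
    d=R.T@(np.array(P)-p)/10
    z=np.array([np.cos(yaw),np.sin(yaw),0]);x=np.array([0,0,-1.]);T=np.stack([x,np.cross(z,x),z],1)
    print("shift cm",d.round(2),"turn deg",np.rad2deg(cv2.Rodrigues(R.T@T)[0].ravel()).round(2))
    o=get_obs();print("t",round(o["t"],2),"p",p.round(1),"F",o["ft_force"].round(1),"q",o["qpos"].round(2),"w",round(o["width"],1))
E
python3 - <<'E'
from h import *
print(tool()[1].round(3))
print(dep2w(0,-184,68),dep2w(0,-31,68))
for y in(DA+np.pi/2,DA-np.pi/2): goto(dep2w(0,-184,100),y)
E
```

```text
[[-0.    -0.936  0.352]
 [-0.     0.352  0.936]
 [-1.     0.    -0.   ]]
[ 615.59952085 -213.24250299   86.        ] [611.77491927 -60.290313    86.        ]
shift cm [ 10.47 -65.13 -60.78] turn deg [-22.05  -0.    -0.  ]
t 0.6 p [220.  585.  222.7] F [-0.5  0.5 -0.9] q [ 1.19  0.42  1.63  0.    1.09 -0.02] w 88.0
shift cm [ 10.47 -65.13 -60.78] turn deg [157.95  -0.     0.  ]
t 0.6 p [220.  585.  222.7] F [-0.5  0.5 -0.9] q [ 1.19  0.42  1.63  0.    1.09 -0.02] w 88.0
```

```bash
for i in 1; do python3 -m crank '[[[0,-4.2,-3.9],[0,0,0],0],[[0,-4.2,-3.9],[0,0,0],0],[[0,-4.2,-3.9],[0,0,0],0],[[0,-4.2,-3.9],[0,0,0],0],[[0,-4.2,-3.9],[0,0,0],0]]'; done
python3 -m crank '[[[0,-4.2,-3.9],[0,0,0],0],[[0,-4.2,-3.9],[0,0,0],0],[[0,-4.2,-3.9],[0,0,0],0],[[0,-4.2,-3.9],[0,0,0],0],[[0,-4.2,-3.9],[0,0,0],0]]'
python3 -c "
from h import *
goto(dep2w(0,-184,100),DA+np.pi/2)"
```

```text
t: 1.23
ee_pos: [348.6, 327.0, 223.0]
orientation: [-0.94, 1.357, 0.94]
ft_force: [0.4, -0.8, 0.9]
width: 41.5
t: 1.85
ee_pos: [476.6, 70.3, 223.1]
orientation: [-0.94, 1.357, 0.94]
ft_force: [0.5, 0.5, 0.7]
width: 0.3
shift cm [ 10.51 -22.99 -21.65] turn deg [-2.206e+01  2.000e-02  5.000e-02]
t 1.85 p [476.6  70.3 223.1] F [0.5 0.5 0.7] q [ 0.12  0.21  1.94  0.    0.99 -1.09] w 0.3
```

```bash
python3 -m crank '[[[0,-4.2,-3.9],[0,0,0],0],[[0,-4.2,-3.9],[0,0,0],0],[[0,-4.2,-3.9],[0,0,0],0],[[0,-4.2,-3.9],[0,0,0],0],[[0,-4.2,-3.9],[0,0,0],0]]'
python3 -m crank '[[[0,0,0],[-7.35,0,0],0],[[0,0,0],[-7.35,0,0],0],[[0,0,0],[-7.35,0,0],0],[[0,0,0],[0,0,0],0]]'
python3 -c "
from h import *
goto(dep2w(0,-184,80),DA+np.pi/2)
import cv2
cv2.imwrite('pics/w1.png',get_image('wrist')['pixels'][...,::-1])"
```

```text
t: 2.48
ee_pos: [604.4, -186.3, 222.8]
orientation: [-0.94, 1.358, 0.94]
ft_force: [1.1, 1.6, 0.5]
width: 0.5
t: 2.98
ee_pos: [603.7, -184.4, 222.6]
orientation: [-1.227, 1.198, 1.227]
ft_force: [0.5, 0.5, -0.3]
width: 0.7
shift cm [12.46 -1.12 -2.91] turn deg [-0.07  0.   -0.  ]
t 2.98 p [ 603.7 -184.4  222.6] F [ 0.5  0.5 -0.3] q [-0.32  0.43  1.62  0.    1.09 -1.91] w 0.7
```

View pics/w1.png

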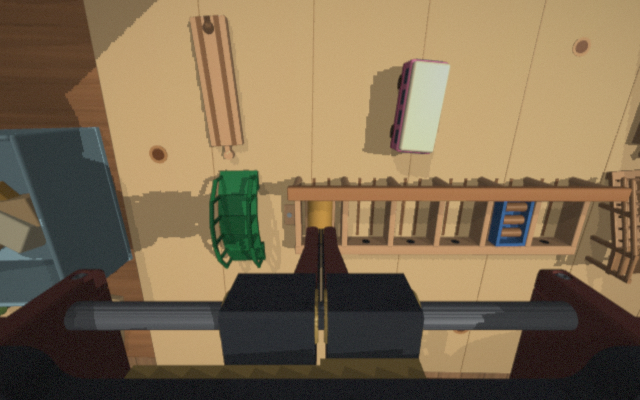

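The wrist view looks back towards the robot: rail at rows 187–200 from x=288 to 630, tram at (420,105), footbridge at (238,215). I'll check my depot pose against it.

```bash
cat >> ov.py <<'E'
def showw(dep,tram,tag,crop=(180,30,640,260),k=1.7):
    its=[(place(box(-8,8,-194,194,74,86),dep),(255,0,0)),(place(box(84,92,-190,190,18,48),dep),(255,255,0)),(place(box(-50,50,-21,21,18,68),tram),(0,0,255))]
    draw("wrist",its,crop,k,f"pics/w_{tag}.png")
E
python3 -c "
from ov import *
showw((DX,DY,DA),(519.5,-74,-0.046),'d')"
```

```text
(no output)
```

View pics/w_d.png

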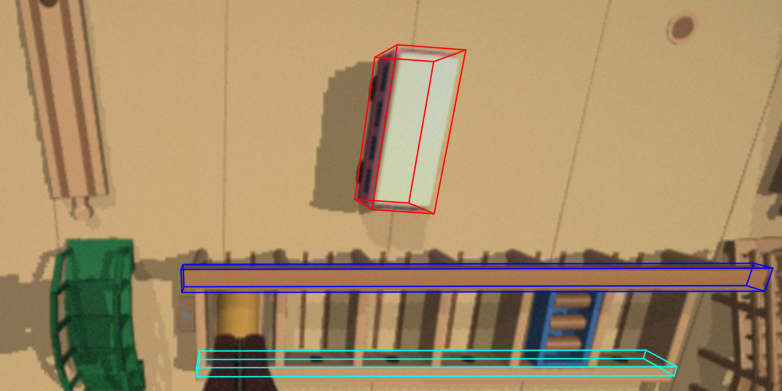

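```bash
python3 -m crank '[[[0,-1.15,-2.9],[0,0,0],0],[[4,0,0],[0,0,0],0],[[4,0,0],[0,0,0],0],[[3.5,0,0],[0,0,0],0],[[0,0,0],[0,0,0],0]]'
python3 -c "
from ov import *
goto(dep2w(0,-184,68),DA+np.pi/2)
showw((DX,DY,DA),(519.5,-74,-0.046),'e',(180,0,640,330))"
```

```text
t: 3.7
ee_pos: [613.9, -212.3, 105.0]
orientation: [-1.223, 1.2, 1.231]
ft_force: [-0.5, -0.5, -0.1]
width: 0.6
shift cm [ 1.9  -0.17 -0.1 ] turn deg [-0.08  0.12 -0.3 ]
t 3.7 p [ 613.9 -212.3  105. ] F [-0.5 -0.5 -0.1] q [-0.35  0.6   1.64 -0.    0.91 -1.95] w 0.6
```

View pics/w_e.png

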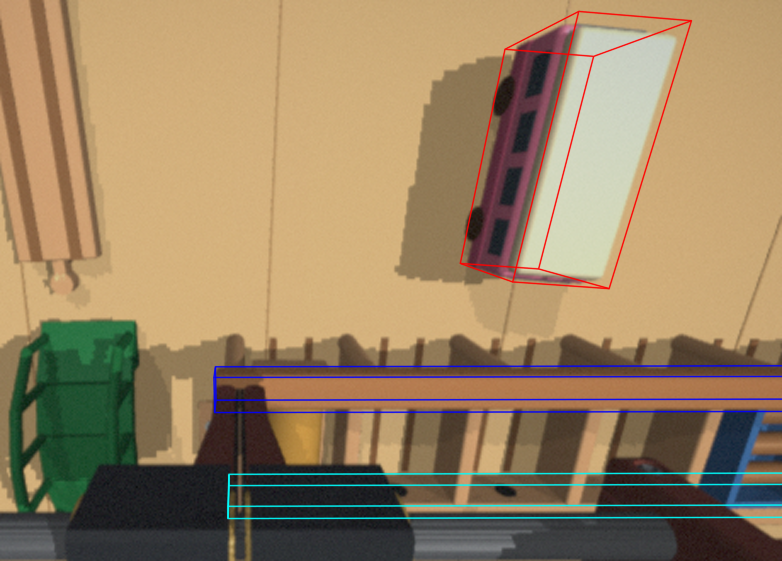

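```bash
python3 -m crank '[[[1.0,-0.15,-0.1],[0,0,0],0],[[0.6,0,0],[0,0,0],0],[[0,0,0],[0,0,0],0]]'
python3 -m crank '[[[0.1,0,0],[0,0,0],0],[[0,0,0],[0,0,0],0]]'
python3 -m crank '[[[0.1,0,0],[0,0,0],0],[[0,0,0],[0,0,0],0]]'
python3 -m crank '[[[0.1,0,0],[0,0,0],0],[[0,0,0],[0,0,0],0]]'
```

```text
t: 4.12
ee_pos: [617.5, -214.0, 91.8]
orientation: [-1.228, 1.197, 1.228]
ft_force: [-0.7, 0.1, 0.2]
width: 0.6
t: 4.38
ee_pos: [617.6, -214.1, 90.9]
orientation: [-1.228, 1.197, 1.227]
ft_force: [-0.1, -0.2, 0.1]
width: 0.3
t: 4.62
ee_pos: [617.4, -214.0, 89.7]
orientation: [-1.228, 1.197, 1.228]
ft_force: [-0.2, -0.2, -0.8]
width: 0.5
t: 4.88
ee_pos: [617.4, -214.0, 88.6]
orientation: [-1.228, 1.197, 1.228]
ft_force: [0.2, 0.1, 0.1]
width: 0.8
```

```bash
python3 -m crank '[[[0.1,0.18,0],[0,0,0],0],[[0,0,0],[0,0,0],0]]'
python3 -m crank '[[[0.1,0,0],[0,0,0],0],[[0,0,0],[0,0,0],0]]'
python3 -m crank '[[[0.1,0,0],[0,0,0],0],[[0,0,0],[0,0,0],0]]'
```

```text
t: 5.12
ee_pos: [615.4, -214.1, 87.6]
orientation: [-1.227, 1.197, 1.228]
ft_force: [-0.6, 0.4, -0.4]
width: 0.5
t: 5.38
ee_pos: [615.6, -214.0, 86.6]
orientation: [-1.228, 1.197, 1.228]
ft_force: [0.8, -0.7, -0.3]
width: 0.5
t: 5.62
ee_pos: [615.8, -214.1, 86.4]
orientation: [-1.228, 1.197, 1.227]
ft_force: [-1.8, 0.7, 6.5]
width: 0.4
```

```bash
python3 -m crank '[[[0.05,0,0],[0,0,0],0],[[0,0,0],[0,0,0],0]]'
python3 -m crank '[[[0,0,0.5],[0,0,0],0],[[0,0,1],[0,0,0],0],[[0,0,1],[0,0,0],0]]'
python3 -m crank '[[[0,0,1],[0,0,0],0],[[0,0,1],[0,0,0],0],[[0,0,1],[0,0,0],0]]'
```

```text
t: 5.88
ee_pos: [615.8, -214.1, 86.4]
orientation: [-1.228, 1.197, 1.227]
ft_force: [-3.1, 1.3, 8.4]
width: 0.1
t: 6.25
ee_pos: [616.2, -190.0, 86.4]
orientation: [-1.23, 1.197, 1.225]
ft_force: [0.6, -4.0, 6.4]
width: 0.4
t: 6.62
ee_pos: [615.5, -159.8, 86.4]
orientation: [-1.23, 1.197, 1.225]
ft_force: [-0.0, -4.2, 5.6]
width: 0.5
```

```bash
python3 -m crank '[[[0.03,0.05,1],[0,0,0],0],[[0,0,1],[0,0,0],0],[[0,0,1],[0,0,0],0]]'
python3 -m crank '[[[0.02,0,1],[0,0,0],0],[[0,0,1],[0,0,0],0],[[0,0,1],[0,0,0],0]]'
python3 -m crank '[[[0,0,1],[0,0,0],0],[[0,0,1],[0,0,0],0],[[0,0,1],[0,0,0],0]]'
```

```text
t: 7.0
ee_pos: [614.5, -130.0, 86.4]
orientation: [-1.231, 1.196, 1.224]
ft_force: [0.9, -5.3, 7.2]
width: 0.7
t: 7.38
ee_pos: [613.9, -100.2, 86.3]
orientation: [-1.231, 1.196, 1.224]
ft_force: [-0.9, -6.0, 8.6]
width: 0.5
t: 7.75
ee_pos: [613.2, -70.1, 86.3]
orientation: [-1.231, 1.196, 1.224]
ft_force: [-0.6, -5.9, 9.2]
width: 0.6
```

```bash
python3 -m crank '[[[0,0,0.5],[0,0,0],0],[[0,0,0.45],[0,0,0],0],[[0,0,0],[0,0,0],0],[[0,0,0],[0,0,0],0]]'
python3 -c "
from ov import *
showw((DX,DY,DA),(519.5,-74,-0.046),'f',(60,0,600,330),1.4)"
```

```text
t: 8.25
ee_pos: [612.9, -60.2, 86.3]
orientation: [-1.23, 1.195, 1.225]
ft_force: [-0.5, -3.8, 10.4]
width: 0.7
```

View pics/w_f.png

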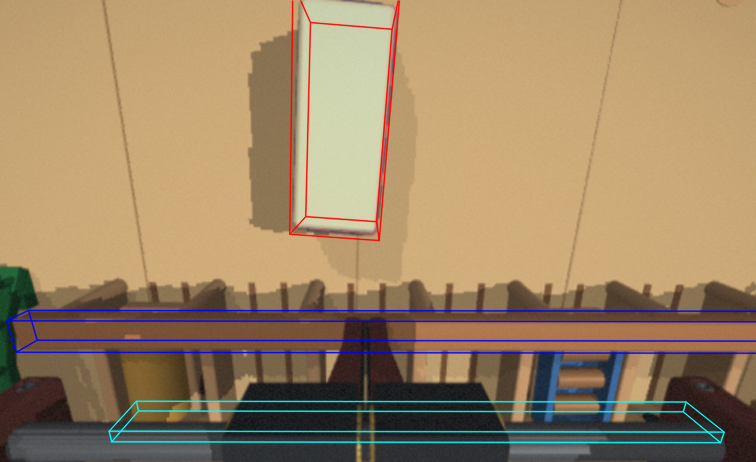

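```bash
python3 -m crank '[[[-1,0,0],[0,0,0],0],[[-4,0,0],[0,0,0],0],[[-4,0,0],[0,0,0],0],[[0,0,0],[0,0,0],0]]'
python3 -c "
from h import *
goto([519,-116,166],DA)
im=get_image('top')['pixels'];cv2.imwrite('pics/t3.png',cv2.resize(im[130:290,200:500,::-1],None,fx=2.6,fy=2.6,interpolation=cv2.INTER_CUBIC))"
```

```text
t: 8.8
ee_pos: [613.3, -59.6, 178.2]
orientation: [-1.231, 1.193, 1.223]
ft_force: [-0.2, -1.0, -0.7]
width: 0.6
shift cm [ 1.17  9.57 -5.4 ] turn deg [90.01  0.24  0.29]
t 8.8 p [613.3 -59.6 178.2] F [-0.2 -1.  -0.7] q [-0.12  0.46  1.69  0.    0.99 -1.71] w 0.6
```

View pics/t3.png

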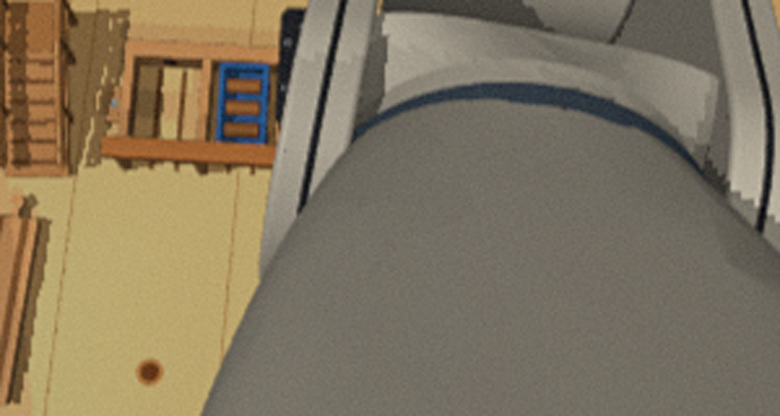

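```bash
python3 -m crank '[[[0,4.8,-2.7],[0,0,0],5],[[0,4.8,-2.7],[0,0,0],5],[[0,0,0],[10,0,0],5],[[0,0,0],[10,0,0],5],[[0,0,0],[10,0,0],5]]'
python3 -m crank '[[[0,0,0],[10,0,0],5],[[0,0,0],[10,0,0],5],[[0,0,0],[10,0,0],5],[[0,0,0],[10,0,0],5],[[0,0,0],[10,0,0],5]]'
python3 -m crank '[[[0,0,0],[10,0,0],5],[[0,0,0],[0,0,0],5]]'
python3 -c "
from ov import *
goto([519,-116,60],DA)
showw((DX,DY,DA),(519.5,-74,-0.046),'g',(0,0,640,400),1.2)"
```

```text
t: 9.48
ee_pos: [515.4, -115.8, 173.3]
orientation: [-0.829, 1.409, 0.832]
ft_force: [-0.2, 0.0, 0.4]
width: 46.9
t: 10.1
ee_pos: [515.5, -115.6, 173.2]
orientation: [-0.151, 1.568, 0.153]
ft_force: [-0.3, -0.7, -0.1]
width: 50.4
t: 10.35
ee_pos: [515.7, -115.7, 173.5]
orientation: [-0.02, 1.573, 0.022]
ft_force: [0.4, 0.7, -0.4]
width: 49.8
shift cm [11.35 -0.05  0.35] turn deg [ 0.1  -0.14 -0.04]
t 10.35 p [ 515.7 -115.7  173.5] F [ 0.4  0.7 -0.4] q [-0.24  0.35  1.88  0.    0.91 -0.27] w 49.8
```

View pics/w_g.png

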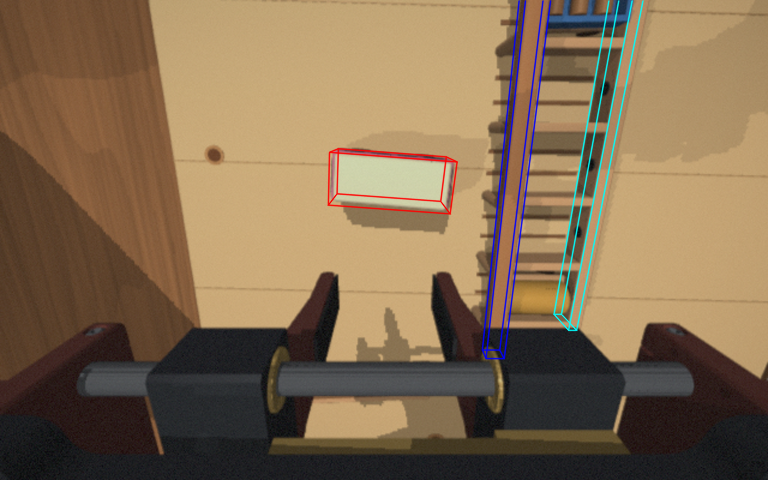

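```bash
python3 -m crank '[[[4,-0.05,0.35],[0,0,0],5],[[4,0,0],[0,0,0],5],[[4,0,0],[0,0,0],5],[[2.6,0,0],[0,0,0],5],[[0,0,0],[0,0,0],5]]'
python3 -c "
from ov import *
goto([519,-93.6,26],DA)
showw((DX,DY,DA),(519.5,-74,-0.046),'h',(0,0,640,400),1.2)"
```

```text
t: 11.02
ee_pos: [518.2, -115.9, 26.6]
orientation: [-0.021, 1.576, 0.023]
ft_force: [-0.4, -0.8, 1.1]
width: 50.0
shift cm [0.06 2.23 0.14] turn deg [ 0.16 -0.28 -0.08]
t 11.03 p [ 518.2 -115.9   26.6] F [-0.4 -0.8  1.1] q [-0.24  0.6   1.93 -0.    0.62 -0.27] w 50.0
```

View pics/w_h.png

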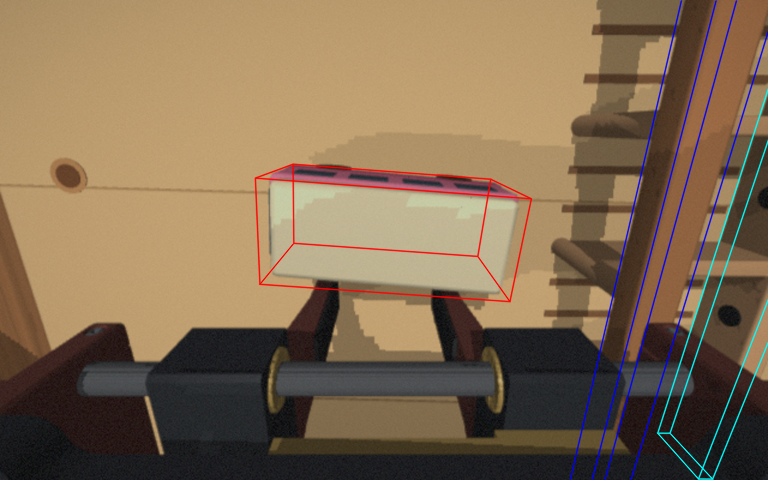

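```bash
python3 -m crank '[[[0,0.5,0],[0,0,0],5],[[0,0.4,0],[0,0,0],5],[[0,0.2,0],[0,0,0],5],[[0,0.2,0],[0,0,0],5]]'
python3 -m crank '[[[0,0.2,0],[0,0,0],5],[[0,0.2,0],[0,0,0],5],[[0,0.2,0],[0,0,0],5],[[0,0.2,0],[0,0,0],5],[[0,0,0],[0,0,0],5]]'
python3 -c "
from ov import *
goto([519,-93.6,26],DA)
showw((DX,DY,DA),(519.5,-63.6,0.025),'i',(0,0,640,400),1.2)
show((DX,DY,DA),(519.5,-63.6,0.025),'i')"
```

```text
t: 11.58
ee_pos: [520.3, -103.4, 29.2]
orientation: [-0.02, 1.57, 0.02]
ft_force: [-1.0, -0.5, 1.5]
width: 50.0
t: 12.2
ee_pos: [519.5, -95.2, 28.6]
orientation: [-0.02, 1.571, 0.02]
ft_force: [0.3, 0.1, -1.1]
width: 50.1
shift cm [ 0.26  0.16 -0.05] turn deg [ 0.01 -0.02 -0.01]
t 12.2 p [519.5 -95.2  28.6] F [ 0.3  0.1 -1.1] q [-0.2   0.59  1.94  0.    0.61 -0.23] w 50.1
```

View pics/w_i.png

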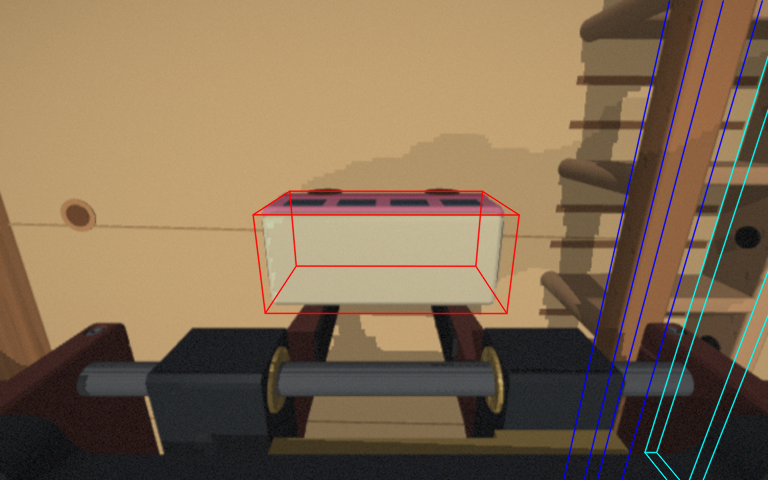

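View pics/sc_i.png

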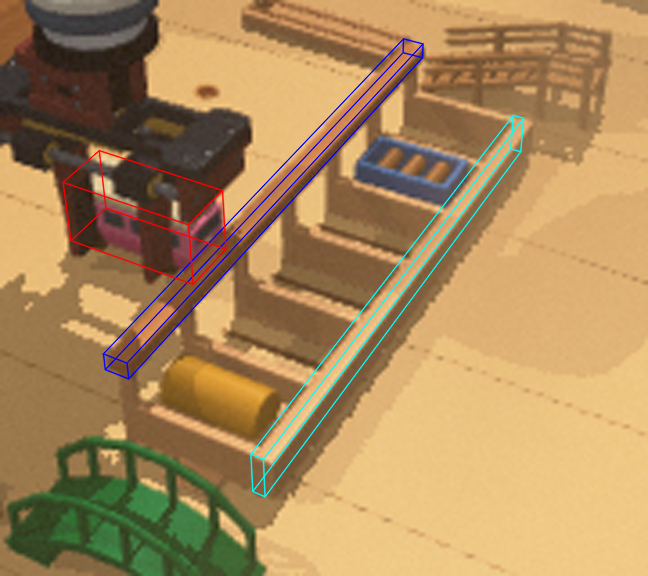

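```bash
python3 -c "
from ov import *
its=[(place(box(-5,5,y-5,y+5,18,74),(DX,DY,DA)),(255,0,0)) for y in(-124,-62,0)]
its+=[(place(box(-50,50,-21,21,18,68),(519.5,-63.6,.025)),(0,0,255))]
draw('wrist',its,(200,0,640,330),1.7,'pics/w_j.png')"
```

```text
(no output)
```

View pics/w_j.png

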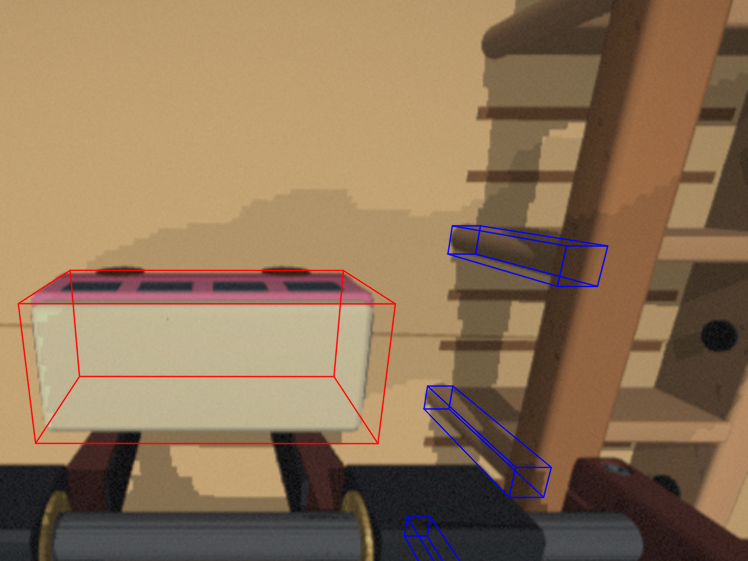

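```bash
python3 -m crank '[[[0,0.15,0],[0,0,0],5],[[0,0,0],[0,0,0],5]]'
python3 -m crank '[[[0,-1,0],[0,0,0],5],[[0,-1,0],[0,0,0],5],[[-4,0,0],[0,0,0],5],[[-4,0,0],[0,0,0],5],[[-4,0,0],[0,0,0],5]]'
python3 -c "
from ov import *
goto([442,-64,150],DA)
showw((DX,DY,DA),(519.5,-62.6,0.025),'k',(0,0,640,400),1.2)"
```

```text
t: 12.65
ee_pos: [519.6, -93.8, 28.6]
orientation: [-0.02, 1.571, 0.02]
ft_force: [-0.4, -0.4, 0.9]
width: 49.9
t: 13.28
ee_pos: [519.9, -114.7, 149.9]
orientation: [-0.019, 1.571, 0.019]
ft_force: [0.0, 0.0, 1.5]
width: 50.2
shift cm [-0.01  5.26 -7.67] turn deg [-0.04 -0.01 -0.  ]
t 13.28 p [ 519.9 -114.7  149.9] F [0.  0.  1.5] q [-0.24  0.39  1.89 -0.    0.86 -0.26] w 50.2
```

View pics/w_k.png

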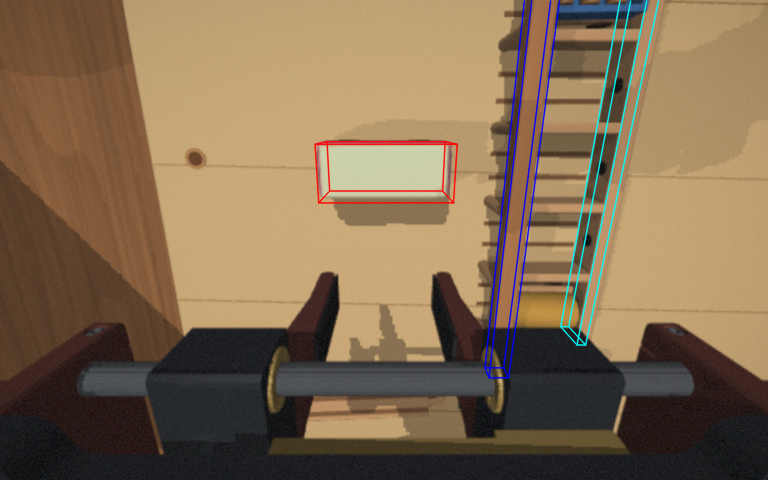

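```bash
python3 -m crank '[[[0,2.6,-3.8],[0,0,0],1],[[0,2.6,-3.8],[0,0,0],1],[[0,0,0],[-10,0,0],1],[[0,0,0],[-10,0,0],1],[[0,0,0],[-10,0,0],1]]'
python3 -m crank '[[[0,0,0],[-10,0,0],1],[[0,0,0],[-10,0,0],1],[[0,0,0],[-10,0,0],1],[[0,0,0],[-10,0,0],1],[[0,0,0],[-10,0,0],1]]'
python3 -m crank '[[[0,0,0],[-10,0,0],1],[[0,0,0],[0,0,0],1]]'
python3 -c "
from ov import *
goto([442,-64.5,28],DA+np.pi/2)
showw((DX,DY,DA),(519.5,-62.6,0.025),'l',(0,0,640,400),1.2)"
```

```text
t: 13.95
ee_pos: [442.9, -64.4, 148.8]
orientation: [-0.434, 1.526, 0.434]
ft_force: [0.1, -0.6, 0.2]
width: 10.2
t: 14.58
ee_pos: [442.9, -64.5, 148.6]
orientation: [-1.102, 1.274, 1.102]
ft_force: [0.5, 0.3, 1.1]
width: 10.5
t: 14.82
ee_pos: [442.9, -64.4, 148.6]
orientation: [-1.226, 1.198, 1.226]
ft_force: [0.1, 0.2, -0.3]
width: 10.0
shift cm [ 1.206e+01  9.000e-02 -1.000e-02] turn deg [-0.12 -0.    0.01]
t 14.82 p [442.9 -64.4 148.6] F [ 0.1  0.2 -0.3] q [-0.17  0.28  2.07 -0.    0.79 -1.76] w 10.0
```

View pics/w_l.png

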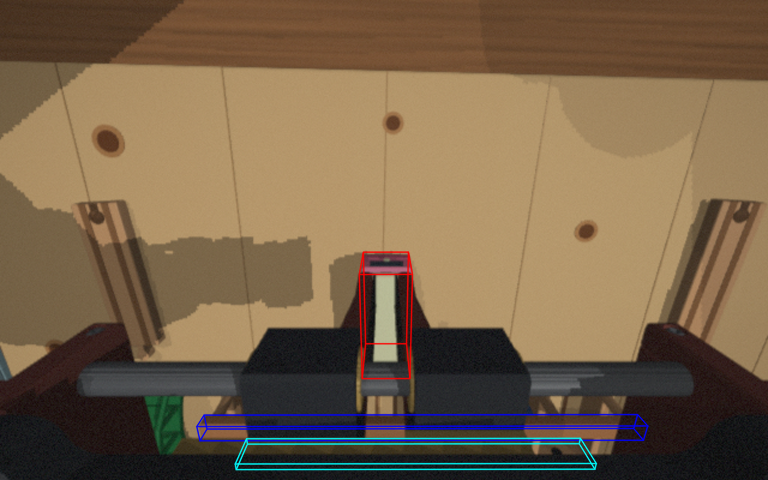

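```bash
python3 -m crank '[[[4,0,0],[0,0,0],1],[[4,0,0],[0,0,0],1],[[4,0,0],[0,0,0],1],[[0,0,0],[0,0,0],1]]'
python3 -m crank '[[[0,-0.6,0],[0,0,0],1],[[0,-0.6,0],[0,0,0],1],[[0,-0.6,0],[0,0,0],1],[[0,-0.6,0],[0,0,0],1],[[0,0,0],[0,0,0],1]]'
python3 -c "
from ov import *
goto([585.5-10-.4,-60.3,28],DA+np.pi/2)
showw((DX,DY,DA),(526,-62.6,0.025),'m',(0,0,640,400),1.2)"
```

```text
t: 15.38
ee_pos: [440.8, -63.7, 26.7]
orientation: [-1.222, 1.202, 1.23]
ft_force: [-0.4, 0.3, -0.3]
width: 10.1
t: 16.0
ee_pos: [467.8, -63.3, 29.1]
orientation: [-1.229, 1.196, 1.226]
ft_force: [0.0, 0.1, 0.2]
width: 10.2
shift cm [  0.12 -10.73   0.03] turn deg [ 0.01 -0.02  0.09]
t 16.0 p [467.8 -63.3  29.1] F [0.  0.1 0.2] q [-0.16  0.54  2.06  0.    0.54 -1.76] w 10.2
```

View pics/w_m.png

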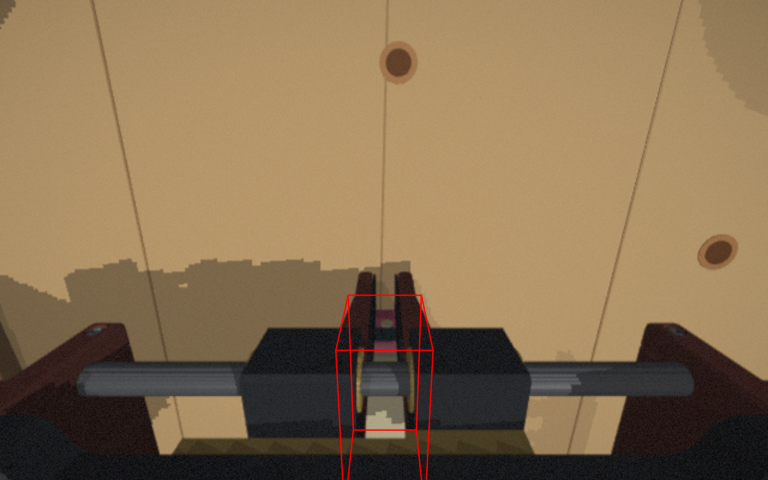

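```bash
python3 -m crank '[[[0,-0.6,0],[0,0,0],1],[[0,-0.7,0],[0,0,0],1],[[0,-0.7,0],[0,0,0],1],[[0,-0.5,0],[0,0,0],1],[[0,0,0],[0,0,0],1]]'
python3 -c "
from ov import *
goto([585.5-10-.4,-60.3,28],DA+np.pi/2)
show((DX,DY,DA),(553,-61.8,0.025),'m')
its=[(place(box(-50,50,-21,21,18,68),(553,-61.8,DA)),(0,0,255))]+[(place(box(-5,5,y-5,y+5,18,74),(DX,DY,DA)),(255,0,0)) for y in(-62,0)]
draw('scene',its,(240,180,360,300),5,'pics/sc_m.png')"
```

```text
t: 16.68
ee_pos: [492.5, -62.7, 28.7]
orientation: [-1.228, 1.197, 1.227]
ft_force: [-0.5, 0.2, 0.3]
width: 10.0
shift cm [ 0.07 -8.27  0.03] turn deg [ 0.01 -0.01  0.04]
t 16.68 p [492.5 -62.7  28.7] F [-0.5  0.2  0.3] q [-0.15  0.56  2.01  0.    0.57 -1.75] w 10.0
```

View pics/sc_m.png

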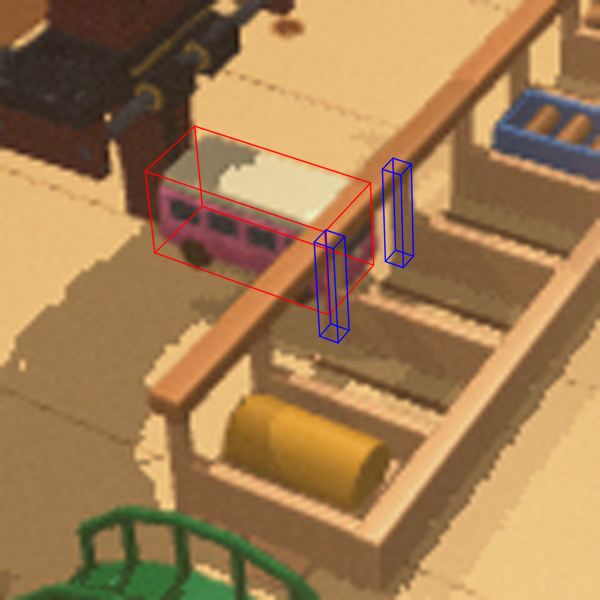

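```bash
python3 -m crank '[[[0,-0.6,0],[0,0,0],1],[[0,-0.7,0],[0,0,0],1],[[0,-0.7,0],[0,0,0],1]]'
python3 -m crank '[[[0,-0.7,0],[0,0,0],1],[[0,-0.7,0],[0,0,0],1],[[0,-0.7,0],[0,0,0],1]]'
python3 -m crank '[[[0,-0.7,0],[0,0,0],1],[[0,-0.7,0],[0,0,0],1],[[0,-0.5,0],[0,0,0],1],[[0,0,0],[0,0,0],1]]'
python3 -c "
from ov import *
goto([585.5-10-.4,-60.3,28],DA+np.pi/2)
p=tool()[0];q=(p[0]+60,-60.3-.025*22,DA)
its=[(place(box(-50,50,-21,21,18,68),q),(0,0,255))]
draw('scene',its,(240,180,360,300),5,'pics/sc_n.png')"
```

```text
t: 17.2
ee_pos: [512.4, -62.2, 28.7]
orientation: [-1.228, 1.197, 1.227]
ft_force: [-1.1, 0.4, -0.3]
width: 9.9
t: 17.58
ee_pos: [533.3, -61.6, 28.7]
orientation: [-1.228, 1.197, 1.228]
ft_force: [-1.6, -0.4, 0.9]
width: 10.0
t: 18.08
ee_pos: [552.5, -61.2, 28.7]
orientation: [-1.228, 1.197, 1.227]
ft_force: [-0.3, -0.4, 0.4]
width: 9.6
shift cm [ 0.07 -2.26  0.03] turn deg [ 0.01 -0.01  0.05]
t 18.07 p [552.5 -61.2  28.7] F [-0.3 -0.4  0.4] q [-0.13  0.62  1.88  0.    0.65 -1.73] w 9.6
```

View pics/sc_n.png

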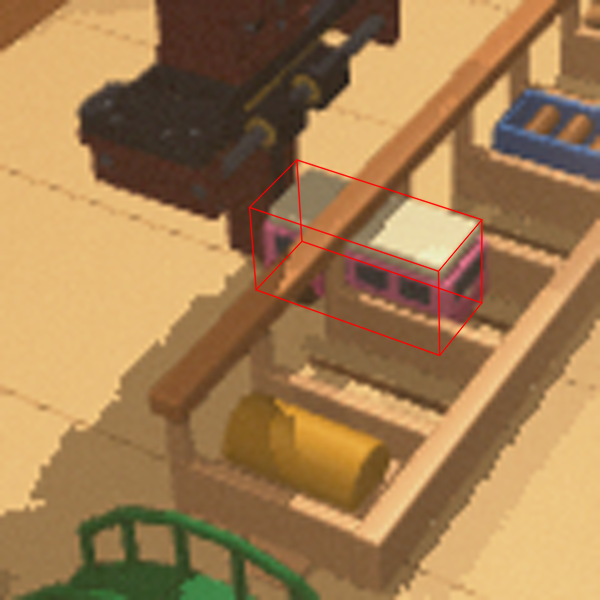

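```bash
python3 -m crank '[[[0,-0.6,0],[0,0,0],1],[[0,-0.6,0],[0,0,0],1],[[0,-0.4,0],[0,0,0],1],[[0,0,0],[0,0,0],1]]'
python3 -m crank '[[[0,-0.2,0],[0,0,0],1],[[0,-0.2,0],[0,0,0],1],[[0,0,0],[0,0,0],1]]'
python3 -m crank '[[[0,-0.15,0],[0,0,0],1],[[0,0,0],[0,0,0],1]]'
```

```text
t: 18.62
ee_pos: [568.4, -60.8, 28.7]
orientation: [-1.228, 1.197, 1.227]
ft_force: [-0.5, 0.5, -0.3]
width: 9.8
t: 19.0
ee_pos: [572.1, -60.7, 28.7]
orientation: [-1.228, 1.197, 1.227]
ft_force: [-0.1, -0.0, 0.5]
width: 9.7
t: 19.25
ee_pos: [573.5, -60.6, 28.7]
orientation: [-1.228, 1.197, 1.227]
ft_force: [-0.4, 0.6, -0.7]
width: 9.8
```

```bash
python3 -m crank '[[[0,-0.1,0],[0,0,0],1],[[0,0,0],[0,0,0],1]]'
python3 -m crank '[[[0,-0.1,0],[0,0,0],1],[[0,0,0],[0,0,0],1]]'
python3 -m crank '[[[0,-0.1,0],[0,0,0],1],[[0,0,0],[0,0,0],1]]'
python3 -m crank '[[[0,-0.1,0],[0,0,0],1],[[0,0,0],[0,0,0],1]]'
```

```text
t: 19.5
ee_pos: [574.4, -60.6, 28.7]
orientation: [-1.228, 1.197, 1.228]
ft_force: [0.0, 0.5, -0.9]
width: 10.3
t: 19.75
ee_pos: [575.5, -60.6, 28.7]
orientation: [-1.228, 1.197, 1.227]
ft_force: [0.0, -0.0, -0.1]
width: 10.1
t: 20.0
ee_pos: [576.5, -60.5, 28.7]
orientation: [-1.228, 1.197, 1.227]
ft_force: [-0.1, -0.9, -0.5]
width: 9.8
t: 20.25
ee_pos: [577.4, -60.5, 28.7]
orientation: [-1.228, 1.197, 1.227]
ft_force: [0.1, -0.1, 0.4]
width: 9.8
```

```bash
python3 -m crank '[[[0,-0.1,0],[0,0,0],1],[[0,0,0],[0,0,0],1]]'
python3 -m crank '[[[0,-0.1,0],[0,0,0],1],[[0,0,0],[0,0,0],1]]'
python3 -c "
from ov import *
p=tool()[0];q=(p[0]+60,-60.3-.025*22,DA)
draw('scene',[],(240,180,360,300),5,'pics/sc_p.png')"
```

```text
t: 20.5
ee_pos: [578.5, -60.5, 28.7]
orientation: [-1.228, 1.197, 1.227]
ft_force: [-0.8, -0.1, 0.1]
width: 10.1
t: 20.75
ee_pos: [579.5, -60.5, 28.7]
orientation: [-1.228, 1.197, 1.227]
ft_force: [-0.3, -0.1, -0.4]
width: 10.0
```

View pics/sc_p.png

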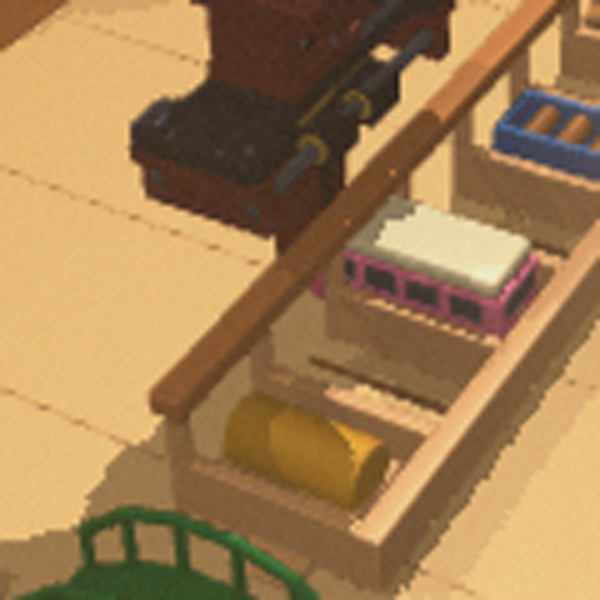

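```bash
for k in 1; do python3 -m crank '[[[0,-0.1,0],[0,0,0],1],[[0,0,0],[0,0,0],1]]'; done
python3 -m crank '[[[0,-0.1,0],[0,0,0],1],[[0,0,0],[0,0,0],1]]'
python3 -m crank '[[[0,-0.1,0],[0,0,0],1],[[0,0,0],[0,0,0],1]]'
```

```text
t: 21.05
ee_pos: [580.5, -60.4, 28.7]
orientation: [-1.228, 1.197, 1.227]
ft_force: [-0.3, 0.4, -0.8]
width: 10.0
t: 21.3
ee_pos: [581.5, -60.4, 28.7]
orientation: [-1.228, 1.197, 1.227]
ft_force: [0.4, 0.0, 0.3]
width: 10.0
t: 21.55
ee_pos: [582.4, -60.4, 28.7]
orientation: [-1.228, 1.197, 1.228]
ft_force: [-0.5, -0.7, -0.7]
width: 10.0
```

```bash
python3 -c "
from ov import *
p=tool()[0]
its=[(place(box(-50,50,-21,21,18,68),(611+34+.8,-59.5,DA)),(0,0,255))]
draw('scene',its,(260,200,360,290),7,'pics/sc_q.png')
draw('wrist',[],(200,180,440,400),3,'pics/w_q.png')"
```

```text
(no output)
```

View pics/sc_q.png

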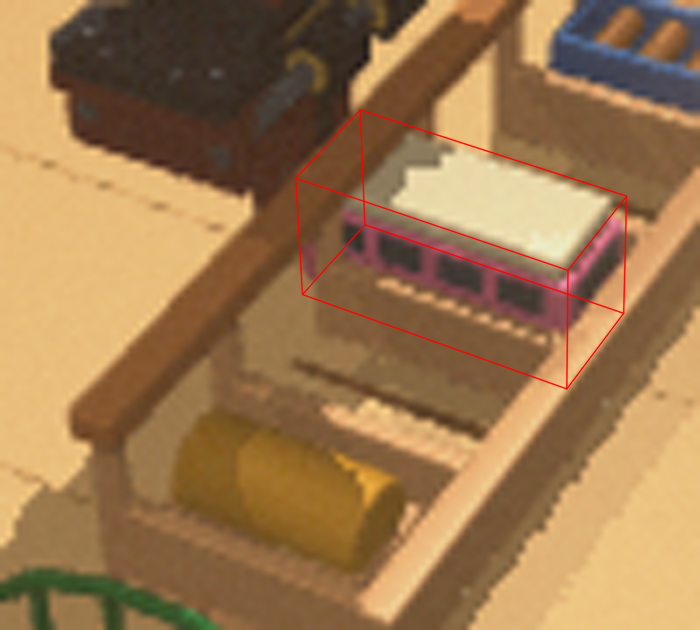

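View pics/w_q.png

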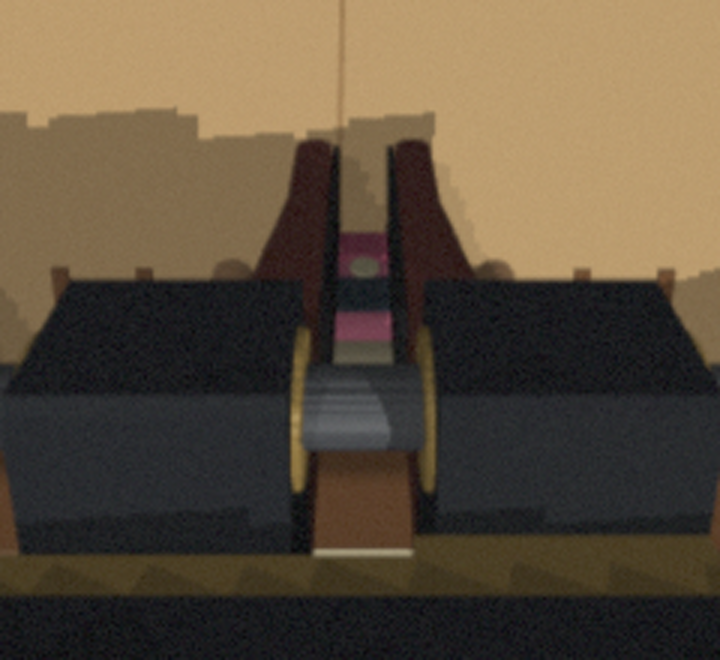

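```bash
python3 -m crank '[[[0,-0.1,0],[0,0,0],1],[[0,0,0],[0,0,0],1]]'
python3 -m crank '[[[0,-0.1,0],[0,0,0],1],[[0,0,0],[0,0,0],1]]'
python3 -m crank '[[[0,-0.1,0],[0,0,0],1],[[0,0,0],[0,0,0],1]]'
```

```text
t: 21.9
ee_pos: [583.4, -60.4, 28.7]
orientation: [-1.228, 1.197, 1.228]
ft_force: [-1.1, 0.3, 0.0]
width: 10.1
t: 22.15
ee_pos: [584.3, -60.3, 28.6]
orientation: [-1.228, 1.197, 1.228]
ft_force: [-1.1, -0.7, -0.0]
width: 9.8
t: 22.4
ee_pos: [584.3, -60.3, 28.6]
orientation: [-1.227, 1.199, 1.229]
ft_force: [-5.4, -0.3, 4.1]
width: 10.0
```

```bash
python3 -c "
from ov import *
draw('scene',[],(260,190,360,290),6,'pics/sc_r.png')
print(get_obs()['moment'])"
```

```text
[-0.0199076   0.75944272 -0.02095122]
```

View pics/sc_r.png

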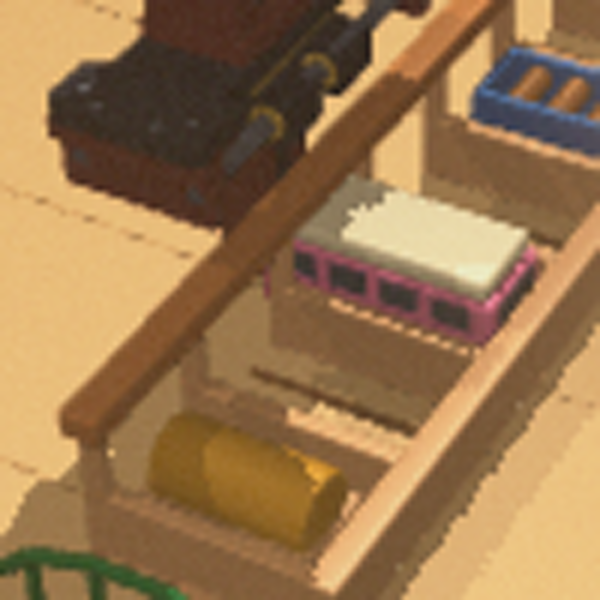

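```bash
python3 -m crank '[[[0,-0.05,0],[0,0,0],1],[[0,0,0],[0,0,0],1]]'
python3 -m crank '[[[0,0.5,0],[0,0,0],1],[[0,1.5,0],[0,0,0],1],[[0,2,0],[0,0,0],1],[[0,3,0],[0,0,0],1],[[-4,0,0],[0,0,0],1]]'
python3 -m crank '[[[-4,0,0],[0,0,0],1],[[-4,0,0],[0,0,0],1],[[0,2,-5.5],[0,0,0],1],[[0,2,-5.5],[0,0,0],1],[[0,2,-5.5],[0,0,0],1]]'
python3 -m crank '[[[0,0,-6],[0,0,0],1],[[0,0,-6],[0,0,0],1],[[0,0,-6],[0,0,0],1],[[0,0,-6],[0,0,0],1],[[0,0,0],[0,0,0],1]]'
python3 -c "
from ov import *
T=(611+34+.8,-59.5,DA)
its=[(place(box(-50,50,-21,21,18,68),T),(0,0,255))]
draw('scene',[],(200,140,440,340),3.2,'pics/sc_s.png')
draw('top',[],(300,140,440,240),5.6,'pics/top_s.png')
cv2.imwrite('pics/topfull.png',get_image('top')['pixels'][...,::-1])"
```

```text
t: 22.7
ee_pos: [584.3, -60.2, 28.5]
orientation: [-1.226, 1.199, 1.23]
ft_force: [-6.1, 0.1, 5.2]
width: 10.3
t: 23.32
ee_pos: [510.4, -61.6, 66.6]
orientation: [-1.222, 1.203, 1.234]
ft_force: [1.0, 0.8, 0.4]
width: 10.2
t: 23.95
ee_pos: [459.0, -229.7, 149.0]
orientation: [-1.229, 1.196, 1.227]
ft_force: [1.2, -0.4, 0.4]
width: 10.2
t: 24.58
ee_pos: [465.2, -472.1, 148.5]
orientation: [-1.227, 1.2, 1.223]
ft_force: [-0.6, 0.6, -0.2]
width: 10.0
```

View pics/sc_s.png

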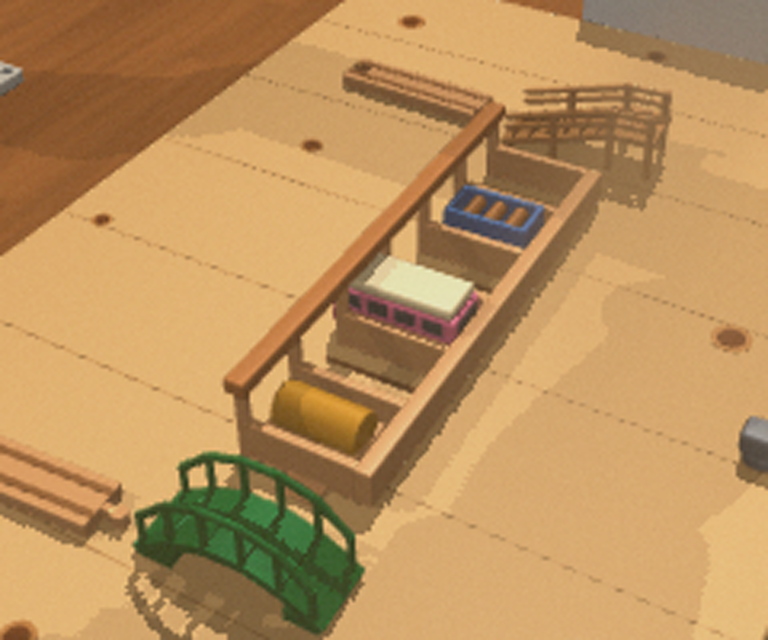

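View pics/top_s.png

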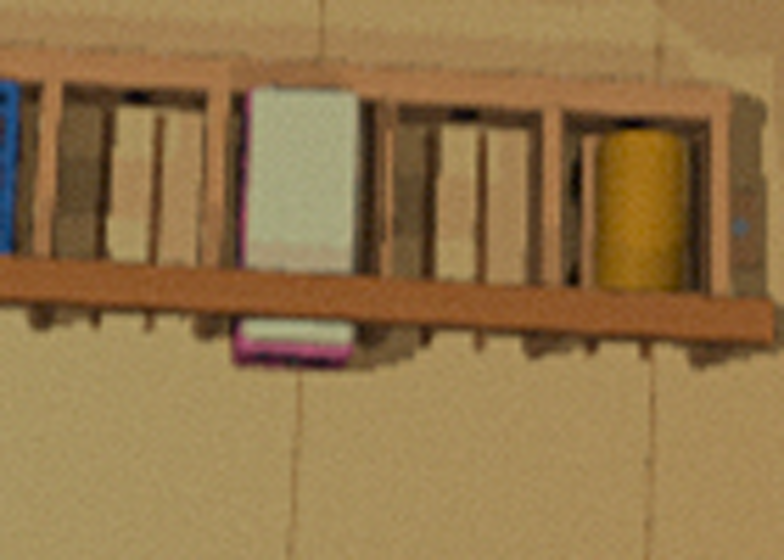

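View pics/topfull.png

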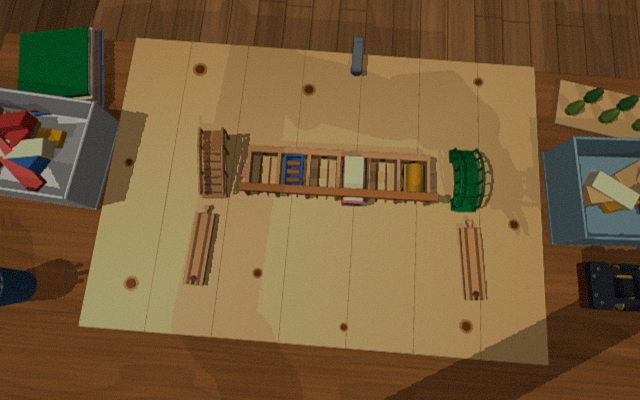

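```bash
python3 -c "
from ov import *
D=(DX,DY,DA);h=dep2w(34,-32.5,0)
its=[(place(box(-50,50,-21,21,18,68),(h[0],h[1],DA)),(0,0,255)),(place(box(-8,8,-194,194,74,86),D),(255,0,0)),(place(box(84,92,-190,190,18,48),D),(255,255,0))]
draw('top',its,(320,140,400,220),9,'pics/top_u.png')
draw('scene',its,(280,200,370,270),8,'pics/sc_u.png')"
```

```text
(no output)
```

View pics/top_u.png

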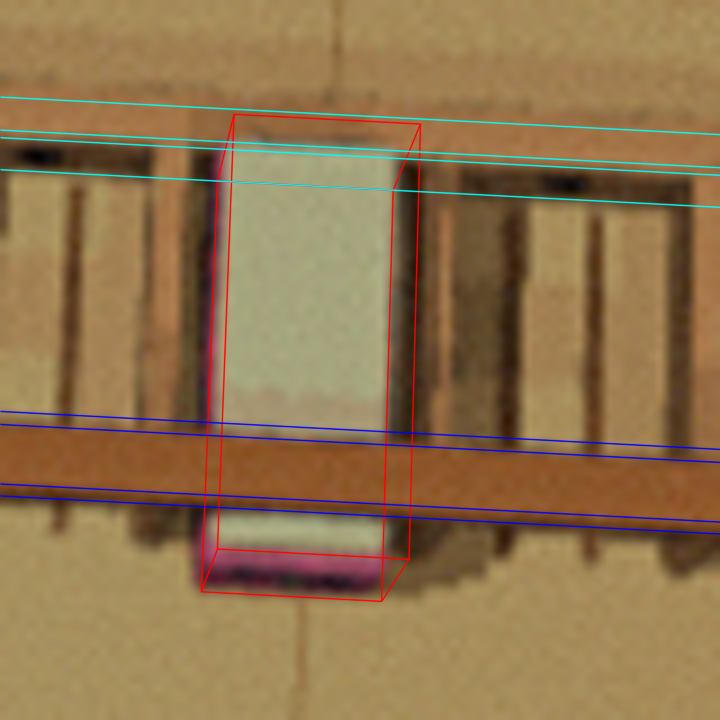

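View pics/sc_u.png

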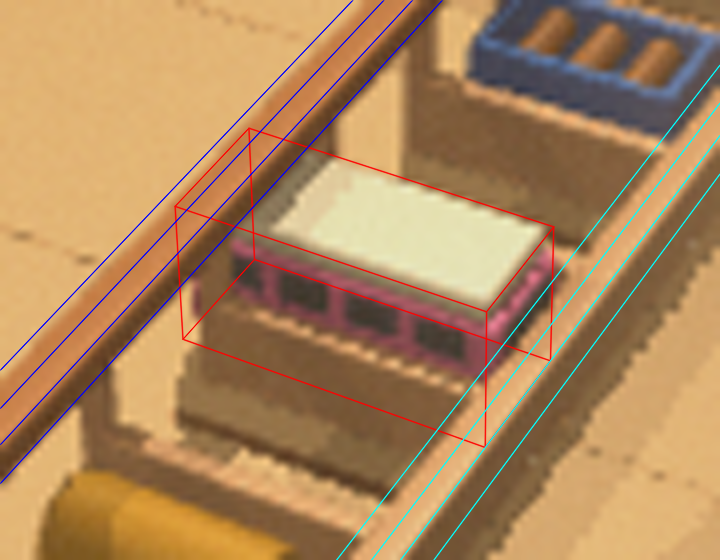

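```bash
python3 -m crank '[[[-4,0,0],[0,0,0],1],[[-4,0,0],[0,0,0],1],[[0,-2.6,5.5],[0,0,0],1],[[0,-2.6,5.5],[0,0,0],1],[[0,-2.6,5.5],[0,0,0],1]]'
python3 -m crank '[[[0,-2.6,5.5],[0,0,0],1],[[0,-2.6,5.5],[0,0,0],1],[[0,0,6],[0,0,0],1],[[0,0,0],[0,0,0],1]]'
python3 -c "
from ov import *
goto([590,-130,230],DA+np.pi/2)
im=get_image('wrist')
V=im['view'];print(-V[:3,:3].T@V[:3,3])
D=(DX,DY,DA);h=dep2w(34,-32.5,0)
print(proj(im,dep2w(84,-31,30)))
draw('wrist',[],(0,0,640,400),1.2,'pics/w_v.png')"
```

```text
t: 25.45
ee_pos: [540.1, -298.5, 229.1]
orientation: [-1.229, 1.197, 1.228]
ft_force: [0.1, 0.1, -1.7]
width: 9.8
t: 25.95
ee_pos: [586.8, -125.2, 228.7]
orientation: [-1.231, 1.194, 1.233]
ft_force: [0.1, 0.3, -0.5]
width: 10.0
shift cm [-0.13 -0.3  -0.49] turn deg [ 0.38  0.05 -0.05]
t 25.95 p [ 586.8 -125.2  228.7] F [ 0.1  0.3 -0.5] q [-0.23  0.38  1.68  0.    1.08 -1.83] w 10.0
[ 504.17174544 -128.12497023  389.98177848]
[[366.5398351  253.82732036]]
```

View pics/w_v.png

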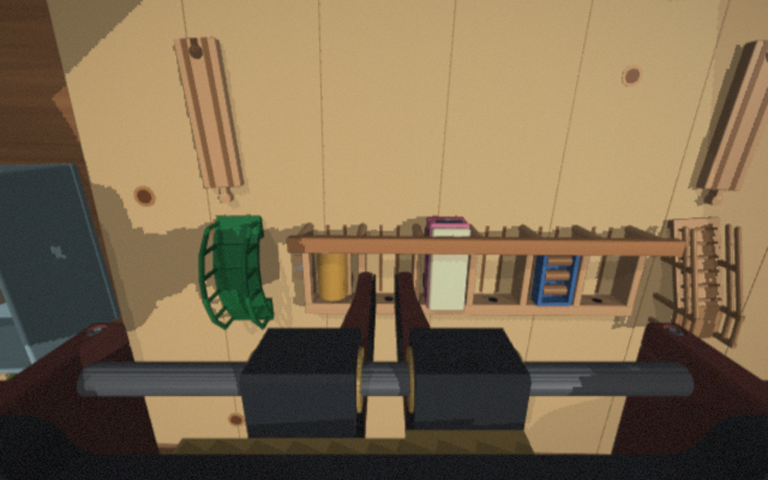

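```bash
python3 -m crank '[[[0,-5,0],[0,0,0],1],[[0,-5,0],[0,0,0],1],[[0,-5,0],[0,0,0],1],[[0,-4,0],[0,0,0],1],[[3,0,0],[0,0,0],1]]'
python3 -c "
from ov import *
im=get_image('wrist')
V=im['view'];print(-V[:3,:3].T@V[:3,3])
u=proj(im,dep2w(84,-31,30));print(u)
u=u[0].astype(int)
D=(DX,DY,DA);h=dep2w(34,-32.5,0)
draw('wrist',[],(u[0]-60,max(0,u[1]-60),u[0]+60,u[1]+40),6,'pics/w_w.png')"
```

```text
t: 26.68
ee_pos: [781.3, -127.4, 200.6]
orientation: [-1.231, 1.194, 1.221]
ft_force: [-0.2, -0.6, 0.3]
width: 9.9
[ 697.39500616 -129.38744264  361.21131879]
[[387.55679    104.77213835]]
```

View pics/w_w.png

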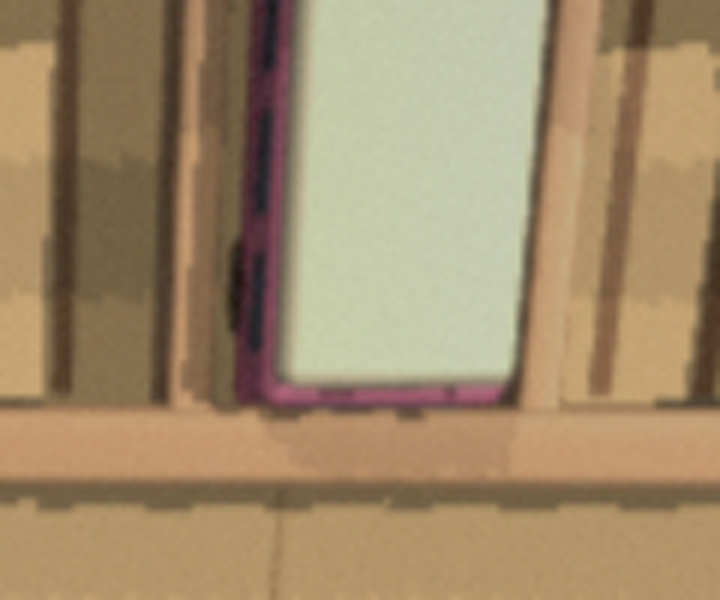

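The picture from straight above shows the pink nose edge at row ~405 and the beam's front edge at ~408, in contact within less than a millimetre. The tram sits flat between the walls of the third gap, so I'm handing in.

```bash
python3 -c "
from workcell import *
o=get_obs();print(o['t'],o['ft_force'].round(1));print(close_job())"
```

```text
26.775 [-1.3 -0.2 -0.2]
the job is handed in; nothing more can be done
None
```

The count and the push are both done, and I handed the job in at 26.8 s of the 64 s allowed.

- **Rail count:** I ran the closed fingertips along the front rail from the footbridge end over gaps one, two and three. They stopped at the middle of the third gap (depot y about −31 mm). Every force reading on the way, taken at intervals, showed steady contact at about 6–10 N.
- **Tram:** I squared it up with a sideways push, then pushed it by its tail into the third gap. It stopped against something solid at about 5–6 N, and one further nudge did not move it. I never gripped, lifted or tipped it.

**Last checks:**
- **Nose:** the wrist camera, directly above the back beam, shows the nose against the beam with no gap I could resolve (under about 1 mm). The top view fits the home position to within about 1–2 mm, and the tail stands out in front of the rail as expected.
- **Other pieces:** by eye, the wagons, tracks, footbridge and cattle ramp look unmoved in the final top and scene pictures.
- **Robot:** it was clear of everything at hand-in.

**What disagreed:**
- **Depot position:** camera estimates of the depot's position differed by 1–3 mm between views, and one close wrist view was about 5 mm off.
- **Final contact:** the last push also showed a vertical force of about 4–5 N that I did not explain.

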